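# Pin the doweling jig's sliding drill guide

## Task

Take the red-handled steel pin out of the rack and put it through the brass bush of the doweling jig's sliding blue drill guide. With the pin tip resting lightly on the rail hidden underneath, slide the guide along until the tip drops into the rail's index hole, then press the pin fully home, collar down on the brass, and let go. Be gentle (the pin must never bear on the jig with more than 25 N) and leave the green-handled pin and the toy horse where they are.

Things in the scene. Friction and masses are not known exactly. Their poses are not given: they have to be found in the camera images.
- index_pin: Loose pin, 90 g, upright in the rack, tip 11 mm above the table. From the tip up: round steel shank 10 mm across, 39 mm long (foot chamfered 1.5 mm); steel collar 26 mm across, 5 mm thick; square red handle 20 x 20 mm, 40 mm tall. 84 mm in all. Origin at the tip, z up the pin, x and y square to the handle's faces. In the rack the collar rests on the rack's top.
- wood_pin: Bystander: pin of the same shape with a green handle and wooden shank, in the rack's other hole. Origin at its tip.
- rack: Fixed wooden block 70 x 130 x 50 mm (x, y, z), origin at the centre of its underside. Two holes 12 mm across at y = -33 and +33 mm hold the two pins, either way round.
- jig: Fixed doweling jig: plywood bed 150 x 320 x 12 mm, origin under its centre, y along its length, z up. A closed channel under an aluminium roof (top 40 mm above the table) holds a flat steel rail, its top 32 mm above the table. A slot in the roof, wholly covered by the guide, lets the pin down to the rail.
- carriage (a joint): Sliding drill guide: blue plate 80 x 164 x 8 mm with a brass block 44 x 44 mm in its middle; underside 41 mm, brass top 57 mm above the table. Value in m along the jig's +y, range 0 to 0.07; starts between 0 and 0.010, short of the hole. Slides against 1.5 N of friction and stays where it is left.
- bush (a point): Centre of the bush hole's mouth in the brass top, 57 mm above the table; moves with the guide. Hole 11.5 mm across, right through, mouth chamfered 2 mm. The rail is 25 mm below this point: a pin resting on the rail has its collar 14 mm above the brass; dropped in the hole it is 4 mm lower, pressed home 14 mm lower, collar on brass.
- horse: Bystander: red and green toy rocking horse, 150 mm long and 145 mm tall, origin under its middle.
- channel (a point): A point of the fixed jig, on the rail's top in the middle of the slot (under the bush at guide value 0.035). The rail's only hole lies on the bush's line, 14 mm wide across the jig and 13 mm along it, unseen and unmeasured, where the guide reads between 0.020 and 0.066. 4 mm down in it a stiff follower gives way to a push of 5 N (to 8 N if quick) and stays where pushed.
Things that resemble listed ones, but are neither listed nor needed, are in the scene too. Of the things that look like the index_pin, the largest one is meant.

How it is judged (in metres and radians):
On the way, in this order (a step that is already met when the one before it is completed fails the run):
1. the red-handled pin's tip is in the drill guide's bush (horizontal distance between index_pin and bush below 0.005 m and z of index_pin in the frame of jig below 0.05 m), for 0.2 s.
2. the tip has dropped into the rail's hidden hole (horizontal distance between index_pin and bush below 0.005 m and z of index_pin in the frame of jig below 0.0295 m), for 0.1 s.
At the end, for the whole second after the job is handed in: The red-handled pin stands upright (within 0.1 rad) through the bush with its tip in the rail's hole, pressed home to within 2.5 mm of collar-on-brass, released and at rest; the guide is thereby pinned at the hole (z of index_pin in the frame of jig below 0.0205 m and horizontal distance between index_pin and bush below 0.005 m and angle between index_pin's own z axis and vertical below 0.1 rad and value of joint carriage above 0.015 m and linear speed of index_pin below 0.02 m/s and contact force between the fingers and index_pin below 0.1 N); the robot touches nothing.
It fails at once if the pin bears on the jig with more than 25 N (contact force between index_pin and jig above 25 N).
It fails at once if the green-handled pin is shifted by more than 20 mm (distance of wood_pin from where it was at the start of the episode above 0.02 m).
It fails at once if the toy horse is shifted by more than 30 mm (distance of horse from where it was at the start of the episode above 0.03 m).
It also fails if it takes over 51 s, if anything falls off the work surface, if the arm or the gripper's body presses on something with over 40 N, if the wrist force passes 120 N, or if a joint passes its speed limit or range.

## Robot

A 6-joint arm with a two-finger parallel gripper is mounted at the origin on the work surface. World frame = base frame: x ahead of the robot, y to its left, z up, the work surface at z = 0. Lengths are in m, angles in degrees, forces in N, time in s.
With the tool pointing down it reaches from about 0.35 to 0.725 m from the base axis. Payload 6 kg.
Tool frame: the origin (TCP) lies on the centre line of the jaws, within the pads' length; the fingertips stand 19 mm ahead of it and the grasp point (between the pads) is the TCP; z points along the fingers, y is the line along which they close (so a half turn about z gives the same grasp; the last joint's range is limited). The gripper opens to 85 mm and grips with 20 to 120 N. Pads are 22 mm wide; open, the fingers measure 114 mm over their backs; the gripper's body (76 mm by 85 mm) begins 54 mm behind the grasp point. The pads swing forward as they close: fully open they stand 13 mm farther back than shut.
Start: joints at [84.15, 2.303, 4.859, 0, -92.561, -19.12], TCP at [0.253, 0.544, 0.25] pointing down, gripper open.
Joint ranges: [-146.85, 146.85], [-73.84, 115.35], [-62.03, 85.46], [-188.31, 113.3], [-161.28, -10.13], [-171.36, 171.36]. Speed limits (degrees/s): [147.25, 147.25, 172.46, 180, 180, 180].

## Interface

Orientations are given as [roll, pitch, yaw] about the fixed x, y, z axes, in that order (R = Rz(yaw) Ry(pitch) Rx(roll)).
In Python, from workcell import env, imaging, models gives the robot as it stands. The module is installed in compiled form; this text tells all that it offers.
- The arm moves only by the shell command python3 -m handwheel 'ROWS' [OPENING]. ROWS is JSON, a list of rows, each a list of 4 numbers: the shift along the tool's x, y, z as a fraction of full scale, then the turn about the tool's z as a fraction of full scale. A call has 1 to 20 rows; each row is the pose to reach, as a shift and turn from the pose commanded when the call began, along the tool's axes at that moment; what a row does not reach only later rows make up. Full scale, the value 1, is 300 mm for a shift and 45 degrees for a turn. A row lasts 1/10 s, in which the tool goes at most 50 mm and 8.59 degrees, less where a joint would pass 70% of its speed; a pose out of reach is approached as far as the arm can. A call with a number of a shift or a turn outside -1 to 1 is refused whole. A call with a gripper value outside its range is refused whole. OPENING is the closure, from -1 (fully open) to 1 (shut), set as the call begins (- or left out, the last holds). The fingers move at their own pace and stop on an object; the grip force is fixed at half the most. Time passes only in rows, so rows that repeat a pose let the fingers close. It gives the time, the measured TCP pose, the force, the opening and the grip force at its end, in the units of the state.
- env.read_state(): the state, without advancing time (a new reading comes with each control period).
- imaging.capture(name): name is "scene" or "side" or "wrist"; returns (picture, depth): 480x640x3 uint8, blue, green, red; 480x640 float32, m along the optical axis (not along the pixel's ray), 0 where there is no reading.
- imaging.camera_model(name): a dict with "camera_matrix" (3x3 intrinsics, pixels), "R" (3x3) and "t" (3): a world point X has camera coordinates R X + t. Camera axes: x right, y down, z forward; pixel columns grow to the right and rows downward; lengths in m; the calibration is good to about 2 mm. A picture is of the moment at which its call begins: read the wrist's pose just before it. camera_model takes no time and is no camera call; for the wrist camera it gives the pose at the moment of the call.
- env.close_job(): hands the job in; it is judged then, once.
Trained networks look in the newest picture that a camera, given by its name, has taken for a name from the list of things; names that differ only in an ending like _2 or _b are one class to them, and where a whole thing is asked for, a point or a joint stands for the part that bears it (a point fixed in the world has none). Each returns a list of dicts, best first, with "confidence" (0 to 1); they miss things now and then, are a little off and sometimes report something else, mostly with a low value. They report only what shows in the picture. A call takes as long as a camera call. They do not tell look-alikes from the thing itself.
- models.regions_of(camera, query): "mask" (480x640 bool, what is visible of it) and "box" ([left, top, right, bottom] in pixels, round what is visible of it).
The state is a dict: "t": time; "qpos": joint angles; "joint_vel": joint speeds; "joint_efforts": joint torques, N m; "position": TCP position; "ee_rot": TCP orientation; "force": force on the tool from outside, world axes, zero at the start; "ft_torque": the same for the moment, N m; "finger_gap": opening from 0.0 (shut) to 1.0 (fully open); "grasp_force": force on a finger pad.
Only numpy, scipy, OpenCV 4.12 (cv2) and the standard library are available. Lean on these libraries where they do the work, as an engineer would, in place of code of your own. Each camera call takes 0.05 s, during which the arm holds its last target. There are 200 camera calls.

## Working session

There is one attempt and no reset: what is moved stays moved. The work goes in short steps, Python scripts to look and compute and a shell command to move; the robot and the scene stay as the last step left them, time stands still between calls to the robot, and variables do not carry over. Pictures are saved under pics/ and viewed, at most 10 in all, crops included, and the job is handed in when it is done.

```bash
mkdir -p pics; cat > h.py <<'E'
import numpy as np,cv2
from workcell import env,imaging,models
def cap(n):
    m=imaging.camera_model(n); p,d=imaging.capture(n); return p,d,m
def pts(d,m,mask):
    v,u=np.nonzero(mask&(d>0)); z=d[v,u]
    K=np.array(m["camera_matrix"]);c=(np.linalg.inv(K)@np.stack([u*z,v*z,z]))
    return (np.array(m["R"]).T@(c-np.array(m["t"]).reshape(3,1))).T
E
python3 - <<'E'
from h import *
s=env.read_state();print(s["t"],s["position"],s["ee_rot"],s["finger_gap"])
out=[]
for n in["scene","side"]:
    p,d,m=cap(n);cv2.imwrite(f"pics/{n}.png",p)
    print(n,"cam",-np.array(m["R"]).T@np.array(m["t"]).ravel())
    for q in["index_pin","wood_pin","rack","jig","carriage","horse"]:
        for r in models.regions_of(n,q)[:4]:
            P=pts(d,m,r["mask"])
            print(q,round(r["confidence"],2),np.round(r["box"]),np.round(np.median(P,0),3) if len(P) else 0, np.round(np.percentile(P,[2,98],axis=0),3).tolist() if len(P) else 0)
E
```

```text
0.0 [0.25306165 0.54368333 0.24926223] [ 1.79897160e+02 -4.96669391e-03 -2.49658243e+01] 1.000685866715767
scene cam [0.96886538 0.16727526 0.69009776]
index_pin 0.71 [289. 164. 299. 189.] [ 0.468 -0.271  0.076] [[0.452, -0.284, 0.051], [0.474, -0.265, 0.096]]
index_pin 0.55 [262. 195. 268. 223.] [ 0.546 -0.289  0.04 ] [[0.521, -0.323, -0.002], [0.553, -0.282, 0.061]]
index_pin 0.49 [253. 164. 266. 184.] [ 0.479 -0.361  0.047] [[0.469, -0.369, 0.016], [0.485, -0.355, 0.062]]
wood_pin 0.73 [319. 172. 333. 196.] [ 0.452 -0.208  0.077] [[0.437, -0.221, 0.051], [0.457, -0.201, 0.095]]
rack 0.68 [276. 172. 345. 217.] [ 0.474 -0.233  0.047] [[0.407, -0.303, -0.0], [0.501, -0.176, 0.052]]
carriage 0.96 [366. 273. 471. 367.] [0.6   0.086 0.048] [[0.552, 0.001, 0.042], [0.643, 0.159, 0.057]]
horse 0.84 [167. 234. 278. 307.] [ 0.719 -0.244  0.046] [[0.64, -0.279, 0.001], [0.775, -0.201, 0.146]]
horse 0.56 [330. 260. 533. 444.] [0.623 0.13  0.038] [[0.521, -0.042, 0.008], [0.692, 0.261, 0.056]]
side cam [ 0.3963137  -0.70273091  0.55910472]
index_pin 0.77 [251. 320. 276. 360.] [ 0.458 -0.284  0.08 ] [[0.448, -0.288, 0.05], [0.468, -0.266, 0.096]]
index_pin 0.75 [288. 394. 305. 428.] [ 0.472 -0.368  0.048] [[0.465, -0.372, 0.005], [0.481, -0.359, 0.061]]
index_pin 0.64 [324. 332. 338. 366.] [ 0.539 -0.294  0.046] [[0.532, -0.3, 0.006], [0.549, -0.283, 0.061]]
wood_pin 0.9 [232. 286. 252. 320.] [ 0.442 -0.221  0.081] [[0.432, -0.224, 0.053], [0.452, -0.205, 0.096]]
rack 0.57 [208. 296. 305. 402.] [ 0.446 -0.277  0.049] [[0.405, -0.313, 0.001], [0.497, -0.187, 0.052]]
jig 0.58 [248. 139. 341. 256.] [0.586 0.051 0.024] [[0.508, -0.053, 0.001], [0.68, 0.259, 0.056]]
carriage 0.75 [263. 162. 318. 216.] [0.589 0.061 0.049] [[0.545, -0.004, 0.042], [0.636, 0.156, 0.057]]
horse 0.56 [372. 231. 501. 326.] [ 0.712 -0.253  0.054] [[0.634, -0.282, 0.004], [0.768, -0.211, 0.145]]
```

```bash
python3 - <<'E'
from h import *
a=cv2.imread("pics/scene.png")[140:460,130:560];b=cv2.imread("pics/side.png")[260:450,180:400]
a=cv2.resize(a,(538,400));b=cv2.resize(b,(262,226))
o=np.zeros((400,800,3),np.uint8);o[:,:538]=a;o[:226,538:]=b
cv2.imwrite("pics/c1.png",o)
for n in["scene","side"]:
    p,d,m=cap(n)
    for q,lo,hi in[("carriage",.039,.045),("rack",.046,.053),("carriage",.054,.06)]:
        r=models.regions_of(n,q)
        if not r: continue
        mk=cv2.dilate(r[0]["mask"].astype(np.uint8),np.ones((9,9)))>0
        P=pts(d,m,mk);Q=P[(P[:,2]>lo)&(P[:,2]<hi)][:,:2].astype(np.float32)
        hsv=cv2.cvtColor(p,cv2.COLOR_BGR2HSV)
        print(n,q,len(Q),cv2.minAreaRect(Q))
    for r in models.regions_of(n,"index_pin")[:1]:
        P=pts(d,m,r["mask"]);Q=P[(P[:,2]>.06)&(P[:,2]<.1)];T=Q[Q[:,2]>.092]
        print("pin",len(Q),cv2.minAreaRect(Q[:,:2].astype(np.float32)),len(T),T.mean(0))
E
```

```text
scene carriage 387 ((0.5948553085327148, 0.07573889195919037), (0.18704859912395477, 0.07958471775054932), 79.23544311523438)
scene rack 1188 ((0.4537932872772217, -0.2447250485420227), (0.07235314697027206, 0.13141536712646484), 14.843892097473145)
scene carriage 589 ((0.594798743724823, 0.07912763953208923), (0.044483691453933716, 0.04539088159799576), 79.3236312866211)
pin 210 ((0.46248382329940796, -0.2762131094932556), (0.021399708464741707, 0.021089116111397743), 4.500794410705566) 63 [ 0.46362508 -0.27492325  0.09414723]
side carriage 319 ((0.5932831168174744, 0.0906996950507164), (0.20649099349975586, 0.07851967215538025), 80.00355529785156)
side rack 3274 ((0.450469046831131, -0.24352654814720154), (0.07088852673768997, 0.13243041932582855), 14.169301986694336)
side carriage 322 ((0.592357337474823, 0.07968361675739288), (0.048559729009866714, 0.04375290125608444), 78.31670379638672)
pin 545 ((0.45869606733322144, -0.27700695395469666), (0.020517366006970406, 0.02034512721002102), 3.3359169960021973) 213 [ 0.45835977 -0.27722305  0.09441844]
```

View pics/c1.png

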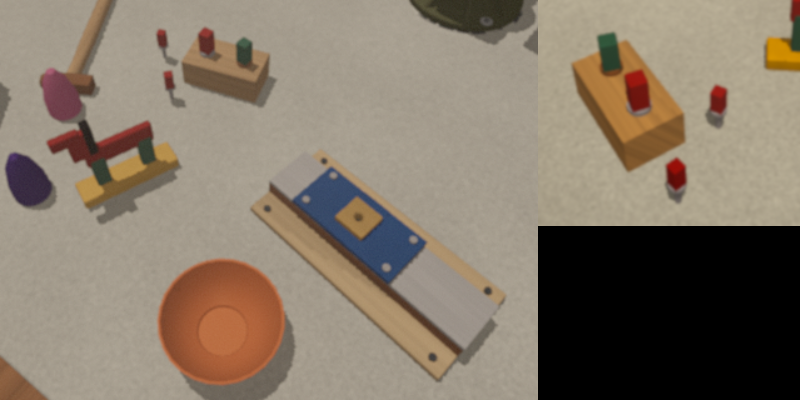

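The rack's red pin at scene (294,176) is the largest. The look-alikes are the two small red pins at (265,209) and (259,174). The guide sits near the low-y end of the jig, so jig +y points toward world +y, at a yaw of about -10.7°. Setting out.

```bash
cat >> h.py <<'E'
def go(x,y,z,yaw,verbose=1):
    s=env.read_state();p=np.array(s["position"]);from scipy.spatial.transform import Rotation as Ro
    R=Ro.from_euler("xyz",s["ee_rot"],degrees=True).as_matrix()
    d=R.T@(np.array([x,y,z])-p); t=-((yaw-s["ee_rot"][2]+180)%360-180)
    print("rows",np.round(d/.3,4),round(t/45,4),"dist",np.linalg.norm(d).round(4),"t",s["t"],"F",np.round(s["force"],2))
E
python3 -m handwheel '[[0.1,0.12,0,0.1],[0.23,0.28,0,0.23],[0.33,0.4,0,0.33],[0.43,0.53,0,0.43],[0.53,0.65,0,0.53],[0.63,0.77,0,0.6],[0.72,0.88,0,0.68],[0.8,0.98,0,0.68]]' -1
python3 -c "
from h import *;go(.461,-.276,.2,-86)"
```

```text
t: 2.0
position: [0.3468, 0.1741, 0.2508]
ee_rot: [-179.9, 0.0, -55.7]
force: [1.5, -0.4, -0.2]
finger_gap: 1.002
grasp_force: 0.0
rows [1.4537 0.5319 0.168 ] 0.6739 dist 0.4671 t 2.0 F [ 1.51 -0.36 -0.2 ]
```

```bash
python3 -m handwheel '[[0.15,0.05,0,0.1],[0.3,0.11,0,0.2],[0.45,0.17,0,0.3],[0.6,0.22,0,0.4],[0.75,0.28,0.05,0.5],[0.9,0.33,0.1,0.6],[1,0.37,0.15,0.67]]' -1
python3 -c "
from h import *;go(.461,-.276,.2,-86)"
```

```text
t: 2.7
position: [0.4248, -0.1369, 0.205]
ee_rot: [-180.0, -0.0, -86.0]
force: [0.7, 0.7, -0.5]
finger_gap: 1.0
grasp_force: 0.0
rows [ 0.4709 -0.088   0.0167] -0.0 dist 0.1438 t 2.7 F [ 0.7   0.7  -0.53]
```

```bash
python3 -m handwheel '[[0.15,-0.03,0,0],[0.3,-0.06,0,0],[0.42,-0.08,0,0],[0.47,-0.09,0,0],[0.47,-0.09,0,0]]' -0.2
python3 - <<'E'
from h import *
p,d,m=cap("wrist");cv2.imwrite("pics/w1.png",p)
for r in models.regions_of("wrist","index_pin")[:3]:
    P=pts(d,m,r["mask"]);T=P[P[:,2]>.088]
    print(r["confidence"],r["box"],np.median(P,0))
    if len(T)>5: print(cv2.minAreaRect(T[:,:2].astype(np.float32)),T[:,2].mean())
print(env.read_state()["position"],env.read_state()["finger_gap"])
E
```

```text
t: 3.2
position: [0.4621, -0.2742, 0.2046]
ee_rot: [179.9, 0.0, -85.9]
force: [-0.4, 0.5, -1.2]
finger_gap: 0.603
grasp_force: 0.0
0.9 [307.0, 207.0, 337.0, 248.7] [ 0.45991489 -0.28166016  0.09470467]
((0.4598710536956787, -0.27597740292549133), (0.019512848928570747, 0.019853778183460236), 4.159454822540283) 0.09505701632196559
0.79 [210.9, 177.2, 241.4, 215.3] [ 0.53958687 -0.29271657  0.05949196]
0.72 [298.7, 98.4, 322.8, 125.3] [ 0.47326554 -0.36327068  0.06100301]
[ 0.46214995 -0.27237336  0.20525744] 0.602545438861291
```

View pics/w1.png

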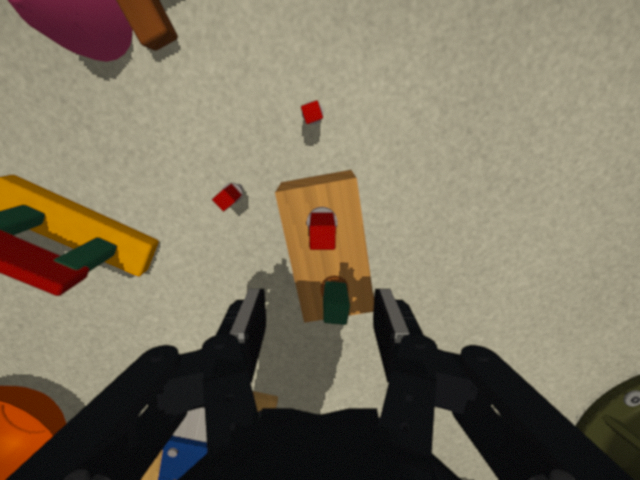

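The picture shows the rack's red pin at (322,235), with the small look-alikes at (227,197) and (312,112), and the jaws straddling it squarely. Descending.

```bash
python3 -c "
from h import *;go(.460,-.276,.079,-86)"
```

```text
rows [0.0116 0.0079 0.4209] 0.0058 dist 0.1263 t 3.3 F [ 0.19 -0.94 -0.43]
```

```bash
python3 -m handwheel '[[0.01,0.008,0.12,0],[0.01,0.008,0.25,0],[0.01,0.008,0.35,0],[0.01,0.008,0.42,0],[0.01,0.008,0.42,0]]' -0.2
python3 -m handwheel '[[0,0,0,0],[0,0,0,0],[0,0,0,0],[0,0,0,0],[0,0,0,0],[0,0,0,0]]' 1
python3 -c "
from h import *;go(.460,-.276,.079,-86)"
```

```text
t: 3.8
position: [0.4584, -0.2739, 0.0764]
ee_rot: [179.7, 0.1, -85.6]
force: [0.8, 0.4, -0.1]
finger_gap: 0.599
grasp_force: 0.0
t: 4.4
position: [0.461, -0.276, 0.0818]
ee_rot: [-179.8, -0.1, -85.7]
force: [-2.1, 4.4, 5.4]
finger_gap: 0.222
grasp_force: 59.4
rows [-0.0001  0.0034  0.0092] 0.0068 dist 0.003 t 4.4 F [-2.14  4.36  5.44]
```

```bash
python3 -m handwheel '[[0,0,-0.1,0],[0,0,-0.25,0],[0,0,-0.4,0],[-0.1,-0.05,-0.43,-0.1],[-0.22,-0.1,-0.43,-0.28],[-0.35,-0.16,-0.43,-0.45],[-0.5,-0.23,-0.43,-0.62],[-0.62,-0.29,-0.43,-0.78],[-0.7,-0.32,-0.43,-0.9],[-0.7,-0.32,-0.43,-0.9]]'
python3 -c "
from h import *;go(.5935,.0795,.2,-10.7)"
```

```text
t: 5.4
position: [0.5409, -0.0564, 0.2085]
ee_rot: [-179.9, 0.0, -44.9]
force: [0.1, -1.1, -1.0]
finger_gap: 0.225
grasp_force: 60.1
rows [-0.1953 -0.4447  0.0287] -0.7596 dist 0.146 t 5.4 F [ 0.15 -1.11 -1.05]
```

```bash
python3 -m handwheel '[[-0.06,-0.13,0,-0.15],[-0.12,-0.27,0,-0.33],[-0.17,-0.38,0.03,-0.5],[-0.195,-0.445,0.03,-0.66],[-0.195,-0.445,0.03,-0.76],[-0.195,-0.445,0.03,-0.76],[-0.195,-0.445,0.03,-0.76]]'
python3 - <<'E'
from h import *
p,d,m=cap("wrist");cv2.imwrite("pics/w2.png",p);np.savez("w2",d=d,K=m["camera_matrix"],R=m["R"],t=m["t"])
for n in["wrist","scene","side"]:
    if n!="wrist":p,d,m=cap(n)
    for r in models.regions_of(n,"index_pin")[:1]:
        P=pts(d,m,r["mask"]);print(n,"pin",r["confidence"],r["box"],np.median(P,0))
        Q=P[P[:,2]<.165]
        if len(Q)>5: print("  shank",len(Q),Q.mean(0),np.percentile(P[:,2],[1,99]))
    for r in models.regions_of(n,"carriage")[:1]:
        mk=cv2.dilate(r["mask"].astype(np.uint8),np.ones((9,9)))>0
        P=pts(d,m,mk)
        for lo,hi in[(.045,.052),(.054,.06)]:
            Q=P[(P[:,2]>lo)&(P[:,2]<hi)][:,:2].astype(np.float32)
            if len(Q)>20:print(n,len(Q),cv2.minAreaRect(Q))
s=env.read_state();print(s["position"],s["ee_rot"],s["force"])
E
```

```text
t: 6.1
position: [0.5937, 0.0757, 0.1998]
ee_rot: [-180.0, -0.0, -11.2]
force: [-0.7, -0.0, -0.1]
finger_gap: 0.224
grasp_force: 60.2
wrist pin 0.89 [297.4, 256.0, 347.8, 366.6] [0.60091041 0.07425386 0.20940049]
  shank 201 [0.58126704 0.0784433  0.12945671] [0.13511175 0.21466866]
wrist 13855 ((0.5941197276115417, 0.08046981692314148), (0.16448834538459778, 0.08005941659212112), 78.70404052734375)
wrist 2544 ((0.5916865468025208, 0.0769941583275795), (0.1330379843711853, 0.05954388156533241), 79.42866516113281)
scene pin 0.78 [416.8, 248.3, 432.7, 289.1] [0.6018399  0.07275871 0.19119221]
  shank 61 [0.59677989 0.0745144  0.14330917] [0.13307451 0.21374805]
scene 3617 ((0.5943275094032288, 0.07898998260498047), (0.16479012370109558, 0.08234158158302307), 79.09098052978516)
scene 598 ((0.5926284193992615, 0.05767398327589035), (0.09023907780647278, 0.04789009317755699), 84.15805053710938)
side pin 0.86 [286.3, 394.5, 303.5, 429.5] [ 0.47177345 -0.36737239  0.04726002]
  shank 476 [ 0.47203366 -0.36673149  0.04363304] [0.00104722 0.06130507]
side 1840 ((0.5927546620368958, 0.08038981258869171), (0.1703299582004547, 0.07999423146247864), 78.70341491699219)
side 331 ((0.5988691449165344, 0.1002756804227829), (0.09514418989419937, 0.04679903760552406), 71.87519836425781)
[0.59365882 0.07608658 0.19942047] [-1.79999795e+02 -9.53740879e-03 -1.10476312e+01] [ 1.14230342  0.15612479 -1.28906335]
```

View pics/w2.png

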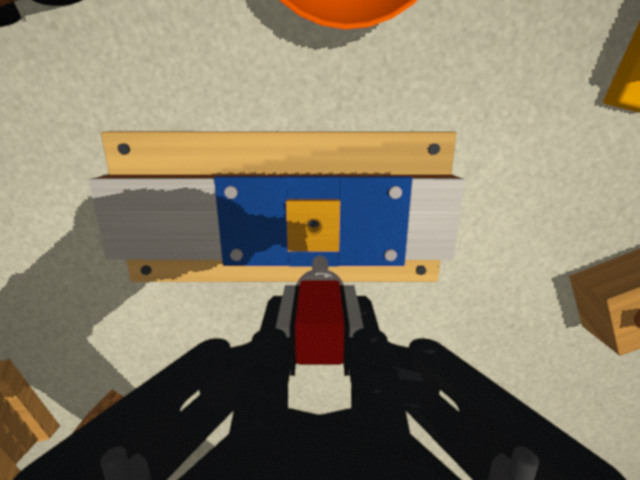

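Wrist view: red handle held upright between the jaws at (320,320), shank foot at about (320,262), bush hole at (314,225). Measuring the pin-to-bush offset in this same picture.

```bash
python3 - <<'E'
from h import *
p=cv2.imread("pics/w2.png");f=np.load("w2.npz");d=f["d"];m={k if k!="K" else "camera_matrix":f[k] for k in f.files}
K,R,t=f["K"],f["R"],f["t"].ravel()
print("cam",-R.T@t)
# hole
g=cv2.cvtColor(p,cv2.COLOR_BGR2GRAY);roi=g[212:242,300:330];_,b=cv2.threshold(roi,0,255,cv2.THRESH_BINARY_INV)
mk=(roi<60)
n,l,st,c=cv2.connectedComponentsWithStats(mk.astype(np.uint8));print(st[1:],c[1:]+[300,212])
hsv=cv2.cvtColor(p,cv2.COLOR_BGR2HSV)
def ray(u,v,z):
    r=R.T@np.linalg.inv(K)@[u,v,1];o=-R.T@t;return o+r*(z-o[2])/r[2]
for cc in c[1:]: print("hole",ray(*(cc+[300,212]),.057))
mk=np.zeros(d.shape,bool);mk[235:380,280:365]=1
P=pts(d,m,mk)
for lo,hi in[(.128,.14),(.14,.155),(.155,.17),(.17,.177),(.18,.2),(.21,.22)]:
    Q=P[(P[:,2]>lo)&(P[:,2]<hi)&(abs(P[:,0]-.594)<.03)&(abs(P[:,1]-.076)<.02)]
    if len(Q):print(lo,len(Q),np.median(Q,0).round(4),Q.min(0).round(4),Q.max(0).round(4))
def proj(X):
    q=K@(R@X+t);return q[:2]/q[2]
print("tcp axis at tip",proj(np.array([.5937,.0759,.132])),"tcp",proj(np.array([.5937,.0759,.2])))
c=p[205:295,270:370];cv2.imwrite("pics/c2.png",cv2.resize(c,(666,600),interpolation=cv2.INTER_CUBIC))
E
```

```text
cam [0.67550503 0.05926504 0.32419328]
[[ 9  8 10  8 58]] [[313.46551724 223.75862069]]
hole [0.59568463 0.07975688 0.057     ]
0.128 88 [0.5967 0.0741 0.136 ] [0.591  0.0702 0.1313] [0.5978 0.0799 0.14  ]
0.14 107 [0.597  0.0742 0.145 ] [0.5921 0.0703 0.1402] [0.5981 0.0797 0.1511]
0.155 51 [0.6041 0.0731 0.1693] [0.5963 0.0629 0.1679] [0.6059 0.0868 0.17  ]
0.17 380 [0.6032 0.0731 0.1734] [0.596  0.0626 0.17  ] [0.606  0.0857 0.177 ]
0.18 1498 [0.6026 0.0733 0.192 ] [0.5965 0.056  0.18  ] [0.6081 0.0918 0.2   ]
0.21 3306 [0.5966 0.075  0.2137] [0.5807 0.0566 0.21  ] [0.6084 0.0887 0.22  ]
tcp axis at tip [318.3401257  260.88589093] tcp [318.1472122  323.69349956]
```

View pics/c2.png

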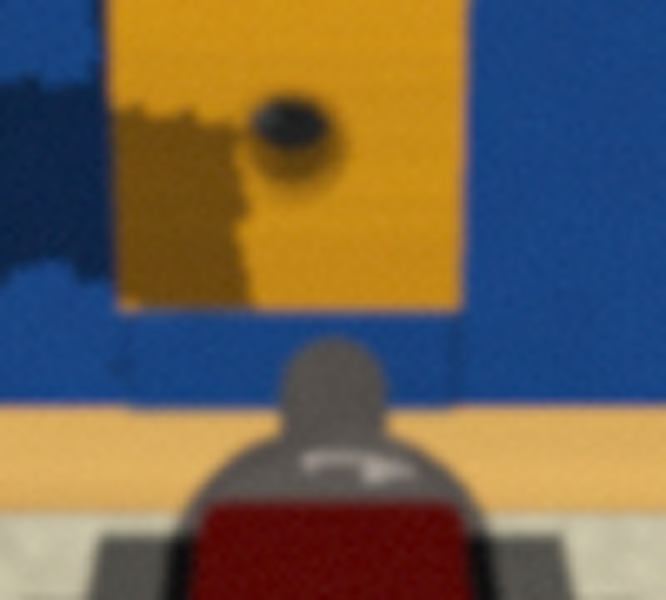

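The crop shows the hole with its chamfer at about px (314.5,226) and the shank foot at about px (320,262). The pin needs to move about +1 mm in x and +4.5 mm in y.

```bash
python3 -c "
from h import *;go(.5947,.0804,.130,-11)"
```

```text
rows [ 0.0006 -0.0148  0.2314] -0.0011 dist 0.0696 t 6.55 F [ 1.14  0.16 -1.29]
```

```bash
python3 -m handwheel '[[0,-0.01,0.08,0],[0,-0.015,0.16,0],[0,-0.015,0.22,0],[0,-0.015,0.23,0],[0,-0.015,0.23,0],[0,-0.015,0.23,0]]'
python3 - <<'E'
from h import *
p,d,m=cap("wrist");cv2.imwrite("pics/w3.png",p)
q,_,_=cap("scene");r,_,_=cap("side")
o=np.zeros((600,800,3),np.uint8)
o[:300,:400]=cv2.resize(p[180:300,240:400],(400,300),interpolation=cv2.INTER_CUBIC)
o[:300,400:]=cv2.resize(q[250:340,370:490],(400,300),interpolation=cv2.INTER_CUBIC)
o[300:,:400]=cv2.resize(r[120:210,230:350],(400,300),interpolation=cv2.INTER_CUBIC)
cv2.imwrite("pics/c3.png",o)
s=env.read_state();print(s["position"],s["ee_rot"],s["force"])
E
```

```text
t: 7.15
position: [0.5951, 0.0807, 0.1318]
ee_rot: [-180.0, -0.1, -11.0]
force: [0.9, -0.1, 0.2]
finger_gap: 0.221
grasp_force: 60.3
[0.59502928 0.08078173 0.13161088] [-1.79950509e+02 -9.56628689e-02 -1.10221839e+01] [-0.13948949 -0.09665738 -0.86248001]
```

View pics/c3.png

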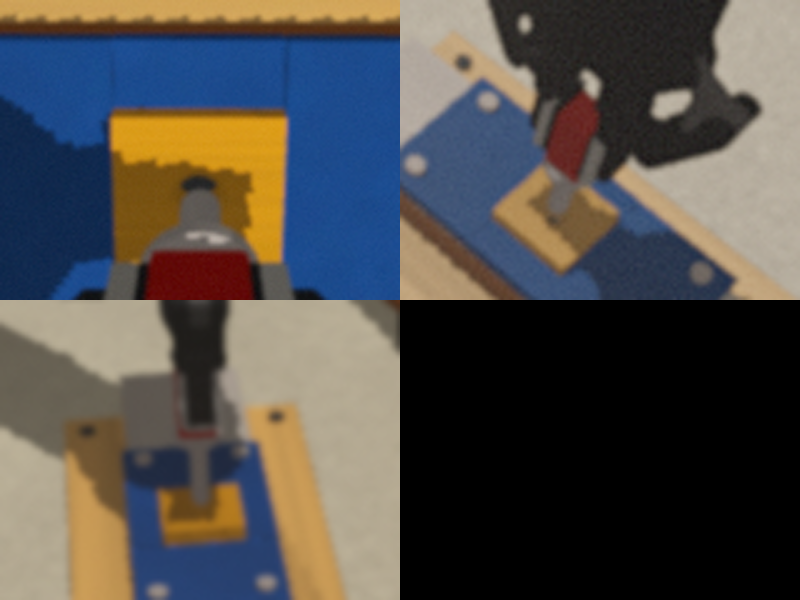

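Wrist panel: the tip at (200,190) sits over the hole with its dark rim just ahead, aligned sideways. Going down in small steps and watching the force.

```bash
python3 -m handwheel '[[0,0,0.008,0],[0,0,0.016,0],[0,0,0.022,0],[0,0,0.028,0],[0,0,0.034,0],[0,0,0.034,0]]'
```

```text
t: 7.9
position: [0.5945, 0.0807, 0.1197]
ee_rot: [180.0, 0.0, -11.0]
force: [-0.5, -0.6, -1.4]
finger_gap: 0.224
grasp_force: 60.3
```

```bash
python3 -m handwheel '[[0,0,0.008,0],[0,0,0.016,0],[0,0,0.022,0],[0,0,0.022,0]]'
```

```text
t: 8.3
position: [0.5945, 0.0807, 0.1131]
ee_rot: [180.0, 0.0, -11.0]
force: [0.5, -0.2, 0.4]
finger_gap: 0.224
grasp_force: 60.3
```

The pin is in the bush cleanly. Feeling for the rail next.

```bash
python3 -m handwheel '[[0,0,0.008,0],[0,0,0.016,0],[0,0,0.024,0],[0,0,0.03,0],[0,0,0.034,0],[0,0,0.034,0]]'; python3 -m handwheel '[[0,0,0.003,0],[0,0,0.006,0],[0,0,0.008,0],[0,0,0.008,0]]'
```

```text
t: 8.9
position: [0.5945, 0.0807, 0.103]
ee_rot: [180.0, 0.0, -11.0]
force: [0.5, 1.0, 0.1]
finger_gap: 0.222
grasp_force: 60.3
t: 9.3
position: [0.5948, 0.0806, 0.1027]
ee_rot: [180.0, -0.1, -11.0]
force: [-3.5, -0.3, 6.6]
finger_gap: 0.224
grasp_force: 61.2
```

Rail contact at TCP z≈0.1027 with 6.6 N, and a stiffness of about 3 N/mm. Sliding along jig +y (tool -y) in 4 mm steps, with a stop check between them.

```bash
cat > chk.py <<'E'
from h import *
s=env.read_state();f=np.array(s["force"]);p=s["position"]
ok=p[2]>.1017 and p[2]<.105 and f[2]<11 and np.hypot(f[0],f[1])<9 and f[2]>1.5
print("chk",s["t"],np.round(p,4),np.round(f,1),ok);raise SystemExit(0 if ok else 1)
E
python3 -m handwheel '[[0,-0.002,0,0],[0,-0.005,0,0],[0,-0.0075,0,0],[0,-0.01,0,0],[0,-0.0133,0,0],[0,-0.0133,0,0]]' >/dev/null && python3 chk.py && python3 -m handwheel '[[0,-0.002,0,0],[0,-0.005,0,0],[0,-0.0075,0,0],[0,-0.01,0,0],[0,-0.0133,0,0],[0,-0.0133,0,0]]' >/dev/null && python3 chk.py && python3 -m handwheel '[[0,-0.002,0,0],[0,-0.005,0,0],[0,-0.0075,0,0],[0,-0.01,0,0],[0,-0.0133,0,0],[0,-0.0133,0,0]]' >/dev/null && python3 chk.py
```

```text
chk 9.9 [0.5957 0.0832 0.1026] [-1.7 -3.9  7.2] True
chk 10.5 [0.5965 0.087  0.1027] [-2.  -4.6  4.9] True
chk 11.1 [0.5972 0.091  0.1027] [-1.7 -4.7  6.1] True
```

```bash
python3 -m handwheel '[[0,-0.002,0,0],[0,-0.005,0,0],[0,-0.0075,0,0],[0,-0.01,0,0],[0,-0.0133,0,0],[0,-0.0133,0,0]]' >/dev/null && python3 chk.py && python3 -m handwheel '[[0,-0.002,0,0],[0,-0.005,0,0],[0,-0.0075,0,0],[0,-0.01,0,0],[0,-0.0133,0,0],[0,-0.0133,0,0]]' >/dev/null && python3 chk.py && python3 -m handwheel '[[0,-0.002,0,0],[0,-0.005,0,0],[0,-0.0075,0,0],[0,-0.01,0,0],[0,-0.0133,0,0],[0,-0.0133,0,0]]' >/dev/null && python3 chk.py && python3 -m handwheel '[[0,-0.002,0,0],[0,-0.005,0,0],[0,-0.0075,0,0],[0,-0.01,0,0],[0,-0.0133,0,0],[0,-0.0133,0,0]]' >/dev/null && python3 chk.py && python3 -m handwheel '[[0,-0.002,0,0],[0,-0.005,0,0],[0,-0.0075,0,0],[0,-0.01,0,0],[0,-0.0133,0,0],[0,-0.0133,0,0]]' >/dev/null && python3 chk.py
```

```text
chk 11.7 [0.598  0.0948 0.1027] [-2.1 -4.7  5.6] True
chk 12.3 [0.5988 0.0988 0.1027] [-1.7 -4.4  5.1] True
chk 12.9 [0.5996 0.1027 0.1027] [-2.  -4.3  5.9] True
chk 13.5 [0.6003 0.1066 0.1027] [-1.9 -5.6  5.1] True
chk 14.1 [0.6011 0.1105 0.1027] [-2.1 -4.3  5.9] True
```

```bash
python3 -m handwheel '[[0,-0.002,0,0],[0,-0.005,0,0],[0,-0.0075,0,0],[0,-0.01,0,0],[0,-0.0133,0,0],[0,-0.0133,0,0]]' >/dev/null && python3 chk.py && python3 -m handwheel '[[0,-0.002,0,0],[0,-0.005,0,0],[0,-0.0075,0,0],[0,-0.01,0,0],[0,-0.0133,0,0],[0,-0.0133,0,0]]' >/dev/null && python3 chk.py && python3 -m handwheel '[[0,-0.002,0,0],[0,-0.005,0,0],[0,-0.0075,0,0],[0,-0.01,0,0],[0,-0.0133,0,0],[0,-0.0133,0,0]]' >/dev/null && python3 chk.py && python3 -m handwheel '[[0,-0.002,0,0],[0,-0.005,0,0],[0,-0.0075,0,0],[0,-0.01,0,0],[0,-0.0133,0,0],[0,-0.0133,0,0]]' >/dev/null && python3 chk.py && python3 -m handwheel '[[0,-0.002,0,0],[0,-0.005,0,0],[0,-0.0075,0,0],[0,-0.01,0,0],[0,-0.0133,0,0],[0,-0.0133,0,0]]' >/dev/null && python3 chk.py
```

```text
chk 14.7 [0.6019 0.1147 0.1026] [-1.  -3.4  6.4] True
chk 15.3 [0.6022 0.1202 0.1003] [ 1.9 -0.7 -0.8] False
```

It dropped: z is down 2.4 mm and the load is gone. Now pressing down slowly.

```bash
python3 -m handwheel '[[0,0,0.002,0],[0,0,0.004,0],[0,0,0.006,0],[0,0,0.008,0],[0,0,0.01,0],[0,0,0.01,0]]'; python3 -m handwheel '[[0,0,0.002,0],[0,0,0.004,0],[0,0,0.006,0],[0,0,0.008,0],[0,0,0.01,0],[0,0,0.01,0]]'
```

```text
t: 15.9
position: [0.6022, 0.12, 0.0984]
ee_rot: [-180.0, -0.0, -11.0]
force: [-1.2, 1.0, 4.0]
finger_gap: 0.226
grasp_force: 60.8
t: 16.5
position: [0.6022, 0.1199, 0.0948]
ee_rot: [-180.0, -0.0, -11.0]
force: [-1.5, 1.1, 2.7]
finger_gap: 0.226
grasp_force: 60.8
```

```bash
python3 -m handwheel '[[0,0,0.003,0],[0,0,0.006,0],[0,0,0.009,0],[0,0,0.012,0],[0,0,0.015,0],[0,0,0.015,0]]'; python3 -m handwheel '[[0,0,0.002,0],[0,0,0.004,0],[0,0,0.006,0],[0,0,0.006,0],[0,0,0.006,0]]'
```

```text
t: 17.1
position: [0.6022, 0.1199, 0.0902]
ee_rot: [-180.0, 0.0, -11.0]
force: [-0.4, 1.7, 2.4]
finger_gap: 0.224
grasp_force: 60.8
t: 17.6
position: [0.6022, 0.1199, 0.0888]
ee_rot: [-180.0, -0.0, -11.0]
force: [-1.8, 2.4, 5.8]
finger_gap: 0.224
grasp_force: 61.2
```

```bash
python3 -m handwheel '[[0,0,0.002,0],[0,0,0.004,0],[0,0,0.006,0],[0,0,0.006,0]]'
```

```text
t: 18.0
position: [0.6023, 0.1199, 0.0888]
ee_rot: [-180.0, -0.1, -11.0]
force: [-6.3, 2.1, 12.7]
finger_gap: 0.225
grasp_force: 62.0
```

Firm stop at the home depth (rail contact minus 14 mm). Easing the load, opening, and retreating.

```bash
python3 -m handwheel '[[0,0,-0.003,0],[0,0,-0.007,0],[0,0,-0.007,0]]' && python3 -m handwheel '[[0,0,0,0],[0,0,0,0],[0,0,0,0],[0,0,0,0],[0,0,0,0],[0,0,0,0]]' -0.2 && python3 -m handwheel '[[0,0,-0.03,0],[0,0,-0.1,0],[0,0,-0.2,0],[0,0,-0.33,0],[0,0,-0.4,0],[0,0,-0.4,0],[0,0,-0.4,0]]'
python3 - <<'E'
from h import *
for n in["wrist","scene","side"]:
    p,d,m=cap(n)
    if n=="wrist":a=p
    for q in["index_pin","carriage"]:
      for r in models.regions_of(n,q)[:1]:
        P=pts(d,m,r["mask"]);T=P[P[:,2]>.09]
        print(n,q,np.median(P,0).round(4),np.percentile(P[:,2],[1,99]).round(4),len(T),T.mean(0).round(4) if len(T) else 0)
        if q=="carriage":
            Q=P[(P[:,2]>.045)&(P[:,2]<.052)][:,:2].astype(np.float32);print(cv2.minAreaRect(Q))
cv2.imwrite("pics/w4.png",a)
E
```

```text
t: 18.3
position: [0.6022, 0.1197, 0.0888]
ee_rot: [180.0, -0.0, -11.0]
force: [-1.1, 1.1, 4.1]
finger_gap: 0.223
grasp_force: 60.8
t: 18.9
position: [0.6021, 0.1198, 0.0888]
ee_rot: [180.0, 0.0, -11.0]
force: [0.2, -0.6, -1.0]
finger_gap: 0.601
grasp_force: 0.0
t: 19.6
position: [0.6022, 0.12, 0.2096]
ee_rot: [-179.9, -0.0, -11.0]
force: [-0.4, 0.0, -1.0]
finger_gap: 0.596
grasp_force: 0.0
wrist index_pin [0.6072 0.1183 0.1018] [0.0594 0.1041] 779 [0.6031 0.1189 0.1015]
wrist carriage [0.6072 0.1154 0.0498] [0.0464 0.0586] 3 [0.5918 0.1178 0.1022]
((0.6013951301574707, 0.1186506450176239), (0.16430941224098206, 0.080593541264534), 78.71845245361328)
scene index_pin [0.6096 0.1185 0.0887] [0.0551 0.103 ] 192 [0.6044 0.1181 0.0997]
scene carriage [0.6102 0.1299 0.0481] [0.0308 0.0577] 1 [0.5993 0.109  0.1002]
((0.6021085381507874, 0.11706151068210602), (0.16463255882263184, 0.0818876326084137), 78.95980834960938)
side index_pin [0.5973 0.1101 0.0822] [0.0559 0.1029] 117 [0.5984 0.1135 0.0982]
side carriage [0.5928 0.0939 0.0486] [0.041  0.0577] 0 0
((0.599982738494873, 0.11694566905498505), (0.1676771342754364, 0.08002607524394989), 78.67913818359375)
```

View pics/w4.png

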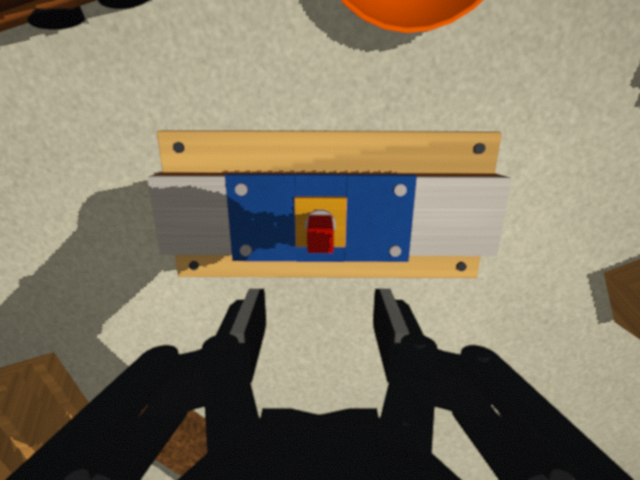

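The pin stands upright in the brass at (320,228), collar down, handle top at about 0.102 m (home). The gripper is clear of it.

```bash
python3 -c "
from workcell import env;print(env.close_job())"
```

```text
the job is handed in; nothing more can be done
None
```

I handed the job in at about 20 s: by my last look, the red-handled pin is through the bush and in the index hole, pressed home with its collar on the brass and released. The highest force I read was about 14 N, and I didn't touch the green-handled pin or the horse; the hand-in returned no verdict.

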